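# Press three inlaid boxes while the glue grabs

## Task

The inlays in the lids of three small closed wooden boxes have just been glued in. Stack the two loose boxes, lids up, squarely on the one already standing on the bed of the lever press, one above the other with all edges flush, and leave the bottom box where it stands; then pull the press lever down by its wooden handle until the spring of its foot is squeezed 10 mm (half its travel, never bottomed out) on the top box. The program finishes while still holding the lever there, steady; leave the other things on the bench alone.

Things in the scene. Friction and masses are not known exactly. Their poses are not given: they have to be found in the camera images.
- box_light_center (a point): Pale box with a brown inlay in its lid, loose on the bench: closed wooden box, 62 (x) x 100 (y) x 32 (z) mm with a flat lid, about 0.13 to 0.25 kg. This point is its centre, half-way up; z is up, y along its 100 mm length. Grasp across the 62 mm width. Half a turn about z makes no difference
- box_red_center (a point): Dark red-brown box with a pale inlay in its lid, loose on the bench: closed wooden box, 62 (x) x 100 (y) x 32 (z) mm with a flat lid, about 0.13 to 0.25 kg. This point is its centre, half-way up; z is up, y along its 100 mm length. Grasp across the 62 mm width. Half a turn about z makes no difference
- box_base_center (a point): Pale box with a dark inlay, already standing on the press bed as the bottom of the column, its length roughly (within 4 degrees) along the press's y; not fastened: closed wooden box, 62 (x) x 100 (y) x 32 (z) mm with a flat lid, about 0.13 to 0.25 kg. This point is its centre, half-way up; z is up, y along its 100 mm length. Grasp across the 62 mm width. Half a turn about z makes no difference
- press_bed (a point): Centre of the top face of the beech bed (100 x 130) of the green bench lever press, 24 mm above the bench. Its axes are the press's (z up): hinge bracket at +y, the lever swings over to -y. The press is bolted down, elsewhere each time, yaw within 0.3 rad of the bench axes.
- press_hinge (a point): Centre of the hinge pin of the press lever: 105 mm to +y of the bed centre and 120 mm above the bench (level with the top of a three-box column). The pin lies along the press's x.
- press_grip_center (a point): Centre of the round wooden cross-bar handle at the lever's free end: 24 mm diameter, 130 mm long along its x (parallel to the hinge pin), free to turn on its rod. The lever arm (22 wide) meets it in the middle: take it some 40 mm to either side. Lever up: 220 mm above and 45 mm to +y of the hinge pin; horizontal: 220 mm to -y and 45 mm above the pin.
- press_lever (a joint): Angle of the press lever (rad): 0 = upright, as at the start; grows as it is pulled to -y and down on an arc about the hinge; 1.57 = horizontal. A return spring swings it up when let go (some 3 N at the handle near horizontal). On three boxes the foot touches at about 1.47, is squeezed 10 mm at 1.57 and bottoms at 1.66.
- press_foot (a joint): Squeeze of the lever's spring foot (m): 0 = fully out, 0.020 = bottomed. 2 N per mm: 20 N on the column at 10 mm (some 10 N more at the handle). A red band on the rod is then just fully out of the collar on top of the lever. The foot is 105 mm from the hinge pin, over the bed centre when the lever is horizontal.
- press_pad: Square swivelling cork-faced pad (54 x 54) under the spring foot, that bears on the top box; origin at its swivel pin, 16 mm behind the cork face.
- glue: Bystander, leave alone: upright glue bottle, 56 dia x 150 tall mm. Origin at the centre of its underside.
- wax_tin: Bystander, leave alone: flat round wax tin with a white lid, 72 dia x 30 tall mm. Origin at the centre of its underside.
- gouge: Bystander, leave alone: carving gouge with a dark handle lying down, 255 long, 28 thick mm. Origin at the middle of its length, on its underside.
- chisel: Bystander, leave alone: carving chisel with an orange-brown handle lying down, 255 long, 28 thick mm. Origin at the middle of its length, on its underside.
- mallet: Bystander, leave alone: round wooden mallet lying down, 260 long, head 86 dia mm. Origin at the handle side of its head, on its underside.
- face: Bystander, leave alone: small carved wooden face lying on its back, 135 x 85, 45 tall mm. Origin at the centre of its underside.
- whetstone: Bystander, leave alone: grey whetstone in a wooden holder, 75 x 210, 40 tall mm. Origin at the centre of its underside.
- press_grip: The same wooden cross-bar handle as press_grip_center (origin and axes the same).
Mind the look-alikes: they are no part of the job. Leave any pink look-alike of the part that bears box_light_center alone. What is shaped like the part that bears box_base_center but pink is not meant.

How it is judged:
By the outcome, as a careful person would: the job done as asked, in the order asked, and still so for the second after the job is handed in, while the arm keeps its last pose, push and grip.
It also fails if it takes over 72 s, if anything falls off the work surface, if the arm or the gripper's body presses on something with over 40 N, if the wrist force passes 120 N, or if a joint passes its speed limit or range.

## Robot

A 7-joint arm with a two-finger parallel gripper is mounted at the origin on the work surface. World frame = base frame: x ahead of the robot, y to its left, z up, the work surface at z = 0. Lengths are in m, angles in rad, forces in N, time in s.
With the tool pointing down it reaches from about 0.4 to 0.875 m from the base axis. Payload 19.3 kg.
Tool frame: the origin (TCP) lies where the fingers leave the gripper's body, on its centre line; the fingertips stand bot.tip_reach ahead of it and the grasp point (between the pads) lies 54 mm ahead of it (bot.tip_reach is the distance from the TCP to the fingertips, in m); z points along the fingers, y is the line along which they close (so a half turn about z gives the same grasp; the last joint's range is limited). The gripper opens to 85 mm and grips with 20 to 120 N. Pads are 22 mm wide; open, the fingers measure 114 mm over their backs; the gripper's body (76 mm by 85 mm) begins 54 mm behind the grasp point. The pads swing forward as they close: fully open they stand 13 mm farther back than shut.
Start: joints at [-1.295, 0.521, -0.036, 1.599, 0.021, 1.021, -0.113], TCP at [0.212, 0.588, 0.304] pointing down, gripper open.
Joint ranges: [-2.91, 2.91], [-0.3, 2.13], [-1.5, 1.42], [0.17, 2.43], [-1.26, 4.41], [0.16, 1.93], [-2.52, 2.52]. Speed limits (rad/s): [1.89, 1.89, 2.39, 2.39, 3.01, 3.01, 3.01].

## Interface

Orientations are given as [roll, pitch, yaw] about the fixed x, y, z axes, in that order (R = Rz(yaw) Ry(pitch) Rx(roll)).
In Python, from workcell import bot gives the robot as it stands. The module is installed in compiled form; this text tells all that it offers.
- The arm moves only by the shell command python3 -m jog 'ROWS' [FORCE]. ROWS is JSON, a list that holds one entry, the list of rows, each a list of 7 numbers: the shift along the tool's x, y, z in mm, then the turn, a rotation vector about the tool's x, y, z in rad, then the opening, from 0 (shut) to 1 (fully open). In form: [[[tx, ty, tz, wx, wy, wz, fingers], ...]]. A call has 1 to 5 rows; each row shifts and turns the commanded pose from where the row before left it, along the tool's axes as they then stand; what a row does not reach is not made up. A row lasts 1/10 s, in which the tool goes at most 50 mm and 8.59 degrees, less where a joint would pass 70% of its speed; a pose out of reach is approached as far as the arm can. A call is refused whole if a number of a shift passes 50 or a number of a turn 0.15, either way. A call with a gripper value outside its range is refused whole. The fingers move at their own pace and stop on an object; FORCE is the grip in N (left out, the last holds). Time passes only in rows, so rows that do not move let the fingers close. It gives the time, the measured TCP pose, the force, the opening and the grip force at its end, in the units of the state.
- bot.observe(): the state, without advancing time (a new reading comes with each control period).
- bot.grab_frame(name): name is "scene" or "side" or "wrist"; returns a dict with "img" (384x512x3 uint8, red, green, blue), "intrinsics" (3x3 intrinsics, pixels), "R" (3x3) and "t" (3): a world point X has camera coordinates R X + t; the wrist camera has in their place "tool_from_camera" (4x4, takes a point from camera to tool coordinates, whose origin is the TCP and whose axes are the flange's). Camera axes: x right, y down, z forward; pixel columns grow to the right and rows downward; lengths in m; the calibration is good to about 2 mm. A picture is of the moment at which its call begins: read the wrist's pose just before it. There is no depth.
- bot.job_done(): hands the job in; it is judged then, once.
Trained networks look in a picture, given as the dict that the camera call returned (one of the last four; its "shot" number tells which), for a name from the list of things; names that differ only in an ending like _2 or _b are one class to them, and where a whole thing is asked for, a point or a joint stands for the part that bears it (a point fixed in the world has none). Each returns a list of dicts, best first, with "conf" (0 to 1); they miss things now and then, are a little off and sometimes report something else, mostly with a low value. They report only what shows in the picture. A call takes as long as a camera call. They do not tell look-alikes from the thing itself.
- bot.trace(query, picture): "region" (384x512 bool, what is visible of it).
- bot.spot_point(query, picture): "xyz" ([x, y, z] in m, in world coordinates, good to about 4 mm: a listed point, or the origin of a listed thing).
The state is a dict: "clock": time; "qpos": joint angles; "qd": joint speeds; "joint_efforts": joint torques, N m; "position": TCP position; "tool_rot": TCP orientation; "force": force on the tool from outside, world axes, zero at the start; "moment": the same for the moment, N m; "grip_width": finger opening in m; "finger_force": force on a finger pad.
Only numpy, scipy, OpenCV 4.12 (cv2) and the standard library are available. Lean on these libraries where they do the work, as an engineer would, in place of code of your own. Each camera call takes 0.05 s, during which the arm holds its last target. There are 200 camera calls.

## Working session

There is one attempt and no reset: what is moved stays moved. The work goes in short steps, Python scripts to look and compute and a shell command to move; the robot and the scene stay as the last step left them, time stands still between calls to the robot, and variables do not carry over. Pictures are saved under pics/ and viewed, at most 10 in all, crops included, and the job is handed in when it is done.

```bash
mkdir -p pics; ls; cat > h.py <<'E'
from workcell import bot
import numpy as np, cv2
from scipy.spatial.transform import Rotation as Ro
def save(f,n): cv2.imwrite('pics/'+n+'.png',f['img'][:,:,::-1])
E
python3 - <<'E'
from h import *
o=bot.observe(); print({k:np.round(v,3).tolist() for k,v in o.items()}, bot.tip_reach)
fs={n:bot.grab_frame(n) for n in('scene','side','wrist')}
im=np.hstack([fs['scene']['img'],fs['side']['img']])
for n in fs: save(fs[n],n+'0')
cv2.imwrite('pics/both.png',cv2.resize(im,(800,300),interpolation=cv2.INTER_AREA)[:,:,::-1])
for n in('scene','side'):
  print(n,np.round(fs[n]['intrinsics'],1).tolist(),np.round(fs[n]['R'],3).tolist(),np.round(fs[n]['t'],3).tolist())
  for q in('box_light_center','box_red_center','box_base_center','press_bed','press_hinge','press_grip_center','press_pad','glue','wax_tin','gouge','chisel','mallet','face','whetstone'):
    print(q,[(np.round(r['xyz'],3).tolist(),round(r['conf'],2)) for r in bot.spot_point(q,fs[n])][:3])
print(np.round(fs['wrist']['tool_from_camera'],3).tolist())
E
```

```text
pics
{'clock': 0.0, 'qpos': [-1.295, 0.522, -0.036, 1.6, 0.021, 1.021, -0.113], 'qd': [0.001, 0.001, 0.0, -0.0, 0.001, 0.0, 0.0], 'joint_efforts': [0.001, -92.708, 1.98, -36.993, 0.018, 0.008, 0.0], 'position': [0.212, 0.588, 0.303], 'tool_rot': [-3.14, 0.0, 2.796], 'force': [0.051, -0.562, -0.071], 'moment': [-0.001, 0.008, 0.02], 'finger_force': 0.0, 'grip_width': 0.085} 0.0726
scene [[450.7, 0.0, 256.6], [0.0, 450.7, 192.9], [0.0, 0.0, 1.0]] [[0.589, 0.808, -0.001], [0.678, -0.495, -0.544], [-0.44, 0.32, -0.839]] [-0.322, -0.254, 2.121]
box_light_center [([0.353, -0.401, 0.018], 0.79), ([0.473, -0.297, 0.018], 0.76)]
box_red_center [([0.584, -0.119, 0.015], 0.97), ([0.386, -0.108, 0.0], 0.51)]
box_base_center [([0.339, 0.224, 0.02], 0.57), ([0.533, 0.2, 0.038], 0.54)]
press_bed [([0.529, 0.208, 0.022], 0.98), ([0.73, -0.163, -0.002], 0.27)]
press_hinge [([0.505, 0.305, 0.119], 0.63)]
press_grip_center [([0.488, 0.351, 0.34], 0.65)]
press_pad [([0.501, 0.308, 0.226], 0.66), ([0.5, 0.308, 0.12], 0.65), ([0.588, -0.121, 0.013], 0.47)]
glue [([0.776, -0.012, 0.004], 0.78)]
wax_tin [([
[... 699 characters left out ...]
.228], 0.29)]
press_bed [([0.528, 0.201, 0.03], 0.72)]
press_hinge [([0.33, 0.448, 0.0], 0.67), ([0.503, 0.302, 0.12], 0.56)]
press_grip_center [([0.49, 0.352, 0.343], 0.59)]
press_pad [([0.496, 0.307, 0.224], 0.65)]
glue [([0.773, -0.013, 0.004], 0.56), ([0.69, -0.42, -0.003], 0.37)]
wax_tin [([0.529, 0.201, 0.027], 0.24)]
gouge [([0.388, -0.108, -0.004], 0.67), ([0.734, -0.166, 0.001], 0.39)]
chisel [([0.733, -0.164, 0.003], 0.63)]
mallet [([0.329, 0.445, 0.001], 0.62)]
face [([0.768, 0.162, 0.0], 0.6)]
whetstone [([0.691, -0.417, 0.001], 0.65), ([0.387, -0.107, -0.001], 0.5)]
[[-0.001, -0.953, -0.303, 0.077], [1.0, -0.001, 0.0, -0.0], [-0.001, -0.303, 0.953, -0.069], [0.0, 0.0, 0.0, 1.0]]
```

View pics/scene0.png

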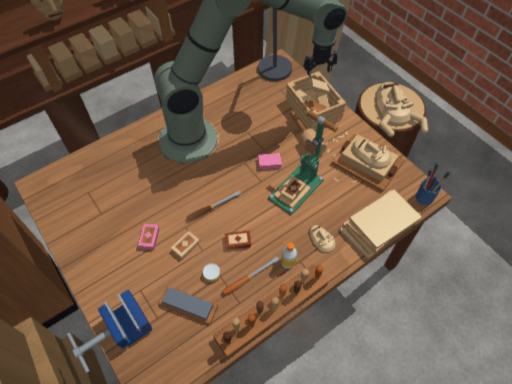

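View pics/side0.png

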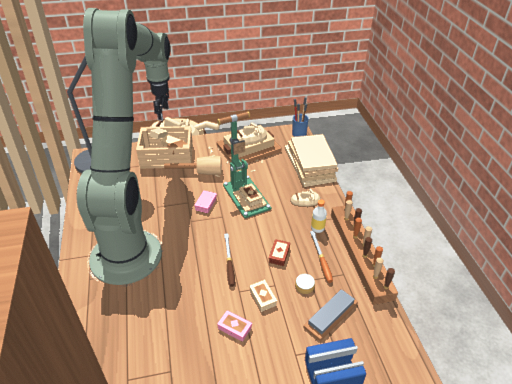

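The scene shows the press at about (300,185) and the pale box at (185,245). The red box is at (238,240), with two pink look-alikes at (148,237) and (270,161). The side view agrees. Next I'll fit rough yaws and work out the first move.

```bash
cat >> h.py <<'E'
from scipy.optimize import minimize
def cam(f,o=None):
    if 'R' in f: return f['R'],f['t']
    T=np.asarray(f['tool_from_camera']); Rw=Ro.from_euler('xyz',o['tool_rot']).as_matrix()
    R=Rw@T[:3,:3]; c=Rw@T[:3,3]+o['position']; return R.T,-R.T@c
def proj(f,P,o=None):
    R,t=cam(f,o); X=(np.asarray(P)@np.asarray(R).T+t)@np.asarray(f['intrinsics']).T; return X[:,:2]/X[:,2:]
def fitbox(f,mask,x,y,yaw,zc,o=None,free=True):
    "silhouette fit of the cuboid; returns x,y,yaw,iou"
    m=cv2.resize(mask.astype(np.uint8)*255,None,fx=4,fy=4,interpolation=cv2.INTER_LINEAR)>127
    C=np.array([[a,b,c] for a in(-.031,.031) for b in(-.05,.05) for c in(-.016,.016)])
    def cost(p):
        P=C@Ro.from_euler('z',p[2]/50).as_matrix().T+[p[0]/1e3,p[1]/1e3,zc]
        h=cv2.convexHull(((proj(f,P,o)+.5)*4-.5).astype(np.float32))
        s=np.zeros(m.shape,np.uint8); cv2.fillPoly(s,[np.round(h*16).astype(int)],1,shift=4); s=s>0
        return -(s&m).sum()/max((s|m).sum(),1)
    best=min((minimize(cost,[x*1e3,y*1e3,w*50],method='Nelder-Mead',options=dict(initial_simplex=np.array([x*1e3,y*1e3,w*50])+np.array([[0,0,0],[8,0,0],[0,8,0],[0,0,12]]))) for w in(yaw if np.ndim(yaw) else [yaw])),key=lambda r:r.fun)
    p=best.x; return p[0]/1e3,p[1]/1e3,p[2]/50,-best.fun
def region(q,f,x,y,z,o=None):
    u=proj(f,[[x,y,z]],o)[0]; L=[r for r in bot.trace(q,f) if r['region'].any()]
    return min(L,key=lambda r:np.hypot(*(np.argwhere(r['region']).mean(0)[::-1]-u)))['region']
def plan(pos,yaw,o=None):
    o=o or bot.observe(); p=np.array(o['position']); R=Ro.from_euler('xyz',o['tool_rot'])
    y0=o['tool_rot'][2]; d=(yaw-y0+np.pi)%(2*np.pi)-np.pi
    T=Ro.from_euler('xyz',[np.pi,0,yaw]); rv=(R.inv()*T).as_rotvec()
    n=int(max(np.ceil(np.linalg.norm(np.array(pos)-p)/.048),np.ceil(np.linalg.norm(rv)/.14),1))
    st=(np.array(pos)-p)/n; rows=[]
    for i in range(n):
        Ri=R*Ro.from_rotvec(rv*i/n); rows.append([round(v*1e3,1) for v in Ri.inv().apply(st)]+[round(v,3) for v in rv/n])
    for r in rows: print(r)
E
python3 - <<'E'
from h import *
W=[0,.8,1.57,2.4]
for n in('scene','side'):
  f=bot.grab_frame(n)
  for q,x,y,z in(('box_light_center',.475,-.298,.016),('box_red_center',.582,-.116,.016),('box_base_center',.533,.205,.04)):
    m=region(q,f,x,y,z); print(n,q,m.sum(),np.round(fitbox(f,m,x,y,[.25] if z>.03 else W,z),3))
print(bot.grab_frame('wrist')['intrinsics'])
print('a');plan([.44,.05,.33],1.8)
E
```

```text
scene box_light_center 446 [ 0.472 -0.3    0.201  0.931]
scene box_red_center 413 [ 0.578 -0.118 -0.49   0.925]
scene box_base_center 364 [0.528 0.202 0.315 0.922]
side box_light_center 527 [ 0.475 -0.299  0.23   0.927]
side box_red_center 422 [ 0.583 -0.117  2.676  0.945]
side box_base_center 351 [0.533 0.204 0.254 0.941]
[[282.06396808   0.         261.14997937]
 [  0.         282.06396808 187.44035048]
 [  0.           0.           1.        ]]
a
[np.float64(-30.5), np.float64(-33.0), np.float64(-2.0), np.float64(-0.0), np.float64(0.0), np.float64(0.077)]
[np.float64(-33.0), np.float64(-30.6), np.float64(-2.0), np.float64(-0.0), np.float64(0.0), np.float64(0.077)]
[np.float64(-35.2), np.float64(-27.9), np.float64(-2.0), np.float64(-0.0), np.float64(0.0), np.float64(0.077)]
[np.float64(-37.2), np.float64(-25.2), np.float64(-2.0), np.float64(-0.0), np.float64(0.0), np.float64(0.077)]
[np.float64(-39.1), np.float64(-22.2), np.float64(-2.0), np.float64(-0.0), np.float64(0.0), np.float64(0.077)]
[np.float64(-40.7), np.float64(-19.2), np.float64(-2.0), np.float64(-0.0), np.float64(0.0), np.float64(0.077)]
[np.float64(-42.0), np.float64(-16.0), np.float64(-2.0), np.float64(-0.0), np.float64(0.0), np.float64(0.077)]
[np.float64(-43.1), np.float64(-12.8), np.float64(-2.0), np.float64(-0.0), np.float64(0.0), np.float64(0.077)]
[np.float64(-44.0), np.float64(-9.4), np.float64(-2.0), np.float64(-0.0), np.float64(0.0), np.float64(0.077)]
[np.float64(-44.5), np.float64(-6.0), np.float64(-2.0), np.float64(-0.0), np.float64(0.0), np.float64(0.077)]
[np.float64(-44.9), np.float64(-2.6), np.float64(-2.0), np.float64(-0.0), np.float64(0.0), np.float64(0.077)]
[np.float64(-44.9), np.float64(0.8), np.float64(-2.0), np.float64(-0.0), np.float64(0.0), np.float64(0.077)]
[np.float64(-44.7), np.float64(4.3), np.float64(-2.0), np.float64(-0.0), np.float64(0.0), np.float64(0.077)]
```

```bash
python3 -m jog '[[[-31,-33,-2,0,0,0.08,1],[-33,-31,-2,0,0,0.08,1],[-35,-28,-2,0,0,0.08,1],[-37,-25,-2,0,0,0.08,1],[-39,-22,-2,0,0,0.08,1]]]'
python3 -m jog '[[[-41,-19,-2,0,0,0.08,1],[-42,-16,-2,0,0,0.08,1],[-43,-13,-2,0,0,0.08,1],[-44,-9,-2,0,0,0.08,1],[-44,-6,-2,0,0,0.08,1]]]'
python3 -m jog '[[[-45,-3,-2,0,0,0.08,1],[-45,1,-2,0,0,0.08,1],[-45,4,-2,0,0,0.08,1]]]'
python3 - <<'E'
from h import *
o=bot.observe();print(np.round(o['position'],3),np.round(o['tool_rot'],3),np.round(o['qpos'],2))
plan([.57,-.15,.26],1.09)
E
```

```text
clock: 2.5
position: [0.2986, 0.3787, 0.3141]
tool_rot: [3.141, -0.0, 2.392]
force: [1.2, 0.6, 0.3]
grip_width: 0.0853
finger_force: 0.0
clock: 3.0
position: [0.3817, 0.1703, 0.3243]
tool_rot: [3.141, -0.0, 1.993]
force: [0.4, -0.1, 0.5]
grip_width: 0.0854
finger_force: 0.0
clock: 3.3
position: [0.4293, 0.0436, 0.3303]
tool_rot: [3.141, -0.0, 1.753]
force: [1.3, 1.2, -1.1]
grip_width: 0.085
finger_force: 0.0
[0.429 0.044 0.33 ] [ 3.141 -0.     1.753] [-0.61  0.19  0.43  2.06 -0.1   0.91  0.06]
[np.float64(-36.0), np.float64(17.2), np.float64(11.7), np.float64(0.0), np.float64(-0.0), np.float64(0.11)]
[np.float64(-33.9), np.float64(21.1), np.float64(11.7), np.float64(0.0), np.float64(-0.0), np.float64(0.11)]
[np.float64(-31.3), np.float64(24.7), np.float64(11.7), np.float64(0.0), np.float64(-0.0), np.float64(0.11)]
[np.float64(-28.4), np.float64(28.0), np.float64(11.7), np.float64(0.0), np.float64(-0.0), np.float64(0.11)]
[np.float64(-25.2), np.float64(31.0), np.float64(11.7), np.float64(0.0), np.float64(-0.0), np.float64(0.11)]
[np.float64(-21.6), np.float64(33.5), np.float64(11.7), np.float64(0.0), np.float64(-0.0), np.float64(0.11)]
```

```bash
python3 -m jog '[[[28,45,3,0,0,-0.02,1],[28,40,3,0,0,-0.02,1],[27,40,3,0,0,-0.02,1],[0,0,0,0,0,0,1],[0,0,0,0,0,0,1]]]'
cat > base.py <<'E'
from h import *
import sys
o=bot.observe();f=bot.grab_frame('wrist');save(f,sys.argv[1])
print(np.round(o['position'],4),np.round(o['tool_rot'],4))
m=region('box_base_center',f,.532,.204,.04,o)
print('base',np.round(fitbox(f,m,.532,.204,.27,.04,o),4))
for q in('press_bed','press_hinge','press_pad','press_grip_center','box_base_center'): print(q,[(np.round(r['xyz'],3),round(r['conf'],2)) for r in bot.spot_point(q,f)][:2])
c=f['img'].copy(); c[cv2.dilate(m.astype(np.uint8),np.ones((3,3)))>m]=[255,0,255]; cv2.imwrite('pics/'+sys.argv[1]+'m.png',c[:,:,::-1])
E
python3 base.py w1
```

```text
clock: 3.8
position: [0.5322, 0.1502, 0.3204]
tool_rot: [-3.14, 0.001, 1.816]
force: [-0.9, -0.7, -0.1]
grip_width: 0.0855
finger_force: 0.0
[0.5322 0.1502 0.3204] [-3.1405e+00  7.0000e-04  1.8165e+00]
base [0.5328 0.2019 0.3001 0.9492]
press_bed []
press_hinge []
press_pad []
press_grip_center []
box_base_center [(array([0.342, 0.228, 0.012]), 0.62), (array([0.536, 0.203, 0.042]), 0.57)]
```

View pics/w1m.png

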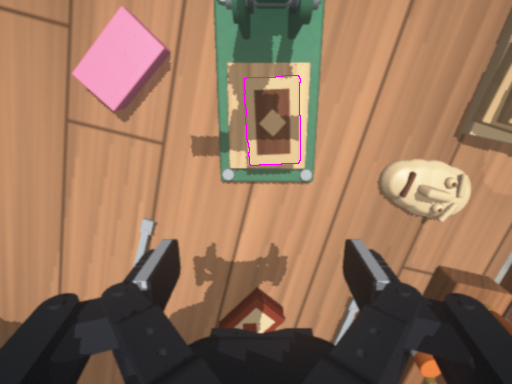

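The base box lid is at about (273,120). A closer view will give a sharper edge fit.

```bash
python3 -m jog '[[[25,0,20,0,0,0,1],[0,0,45,0,0,0,1],[0,0,0,0,0,0,1],[0,0,0,0,0,0,1]]]'
cat >> h.py <<'E'
def fitlid(f,x,y,yaw,ztop,o=None,span=4):
    "refine on image gradient along the lid's 4 top edges"
    I=cv2.GaussianBlur(f['img'],(0,0),1.0).astype(np.float32)
    G=np.sqrt(sum(cv2.Sobel(I[:,:,k],cv2.CV_32F,1,0)**2+cv2.Sobel(I[:,:,k],cv2.CV_32F,0,1)**2 for k in range(3)))
    s=np.linspace(-.92,.92,60); E=np.concatenate([np.c_[.031*s,0*s+.05],np.c_[.031*s,0*s-.05],np.c_[0*s+.031,.05*s],np.c_[0*s-.031,.05*s]]); E=np.c_[E,0*E[:,0]]
    def cost(p):
        u=proj(f,E@Ro.from_euler('z',p[2]/50).as_matrix().T+[p[0]/1e3,p[1]/1e3,ztop],o).astype(np.float32)
        return -np.sqrt(cv2.remap(G,u[:,:1].copy(),u[:,1:].copy(),cv2.INTER_LINEAR)).mean()
    c0=np.array([x*1e3,y*1e3,yaw*50]); r=[]
    for a in(-span,0,span):
        for b in(-span,0,span):
            for w in(-2,0,2):
                c=c0+[a,b,w]; r.append(minimize(cost,c,method='Nelder-Mead',options=dict(initial_simplex=c+np.array([[0,0,0],[2,0,0],[0,2,0],[0,0,2]]))))
    b=min(r,key=lambda q:q.fun); return np.array([b.x[0]/1e3,b.x[1]/1e3,b.x[2]/50,-b.fun])
def draw(f,P,ztop,n,o=None):
    c=cv2.resize(f['img'],None,fx=1.5,fy=1.5); Q=np.array([[.031,.05,0],[.031,-.05,0],[-.031,-.05,0],[-.031,.05,0]])
    u=proj(f,Q@Ro.from_euler('z',P[2]).as_matrix().T+[P[0],P[1],ztop],o)*1.5; cv2.polylines(c,[np.round(u).astype(int)],True,(255,0,255),1); cv2.imwrite('pics/'+n+'.png',c[:,:,::-1])
E
python3 - <<'E'
from h import *
o=bot.observe();f=bot.grab_frame('wrist');print(np.round(o['position'],4),np.round(o['tool_rot'],4))
m=region('box_base_center',f,.532,.204,.04,o); a=fitbox(f,m,.532,.204,.28,.04,o); print(np.round(a,4))
b=fitlid(f,*a[:3],.056,o); print(np.round(b,4)); draw(f,b,.056,'w2',o)
plan([.57,-.15,.26],1.09)
E
```

```text
clock: 4.55
position: [0.5262, 0.1735, 0.2568]
tool_rot: [-3.141, 0.001, 1.815]
force: [0.2, -0.6, 0.6]
grip_width: 0.0854
finger_force: 0.0
[0.5262 0.1735 0.2568] [-3.1407e+00  6.0000e-04  1.8148e+00]
[0.5328 0.2015 0.301  0.9708]
[ 0.5407  0.204   0.2327 13.6179]
[np.float64(-46.4), np.float64(-5.2), np.float64(-0.3), np.float64(0.0), np.float64(-0.0), np.float64(0.104)]
[np.float64(-46.7), np.float64(-0.4), np.float64(-0.3), np.float64(0.0), np.float64(-0.0), np.float64(0.104)]
[np.float64(-46.4), np.float64(4.4), np.float64(-0.3), np.float64(0.0), np.float64(-0.0), np.float64(0.104)]
[np.float64(-45.7), np.float64(9.2), np.float64(-0.3), np.float64(0.0), np.float64(-0.0), np.float64(0.104)]
[np.float64(-44.5), np.float64(13.9), np.float64(-0.3), np.float64(0.0), np.float64(-0.0), np.float64(0.104)]
[np.float64(-42.9), np.float64(18.4), np.float64(-0.3), np.float64(0.0), np.float64(-0.0), np.float64(0.104)]
[np.float64(-40.7), np.float64(22.8), np.float64(-0.3), np.float64(0.0), np.float64(-0.0), np.float64(0.104)]
```

View pics/w2.png

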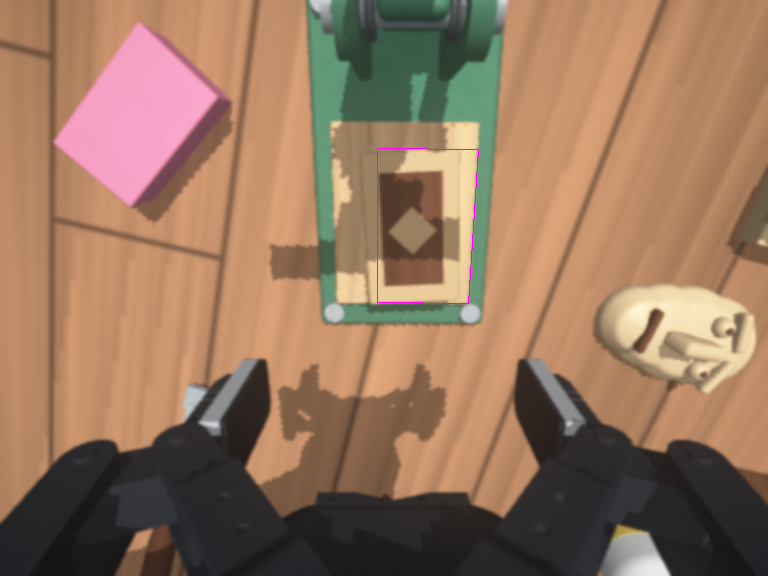

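The gradient fit jumped to the bed edge on the right (478). The lid is really x 362–463, y 150–303, and the dark inlay (378–442, 172–286) is sharp, so I'll fit the inlay instead.

```bash
cat >> h.py <<'E'
def fitinlay(f,x,y,yaw,ztop,o=None,hx=.019,hy=.037):
    I=cv2.GaussianBlur(f['img'],(0,0),1.0).astype(np.float32)
    G=np.sqrt(sum(cv2.Sobel(I[:,:,k],cv2.CV_32F,1,0)**2+cv2.Sobel(I[:,:,k],cv2.CV_32F,0,1)**2 for k in range(3)))
    s=np.linspace(-.92,.92,60)
    def cost(p):
        a,b=p[3]/1e3,p[4]/1e3
        E=np.concatenate([np.c_[a*s,0*s+b],np.c_[a*s,0*s-b],np.c_[0*s+a,b*s],np.c_[0*s-a,b*s]]); E=np.c_[E,0*E[:,0]]
        u=proj(f,E@Ro.from_euler('z',p[2]/50).as_matrix().T+[p[0]/1e3,p[1]/1e3,ztop],o).astype(np.float32)
        return -np.sqrt(cv2.remap(G,u[:,:1].copy(),u[:,1:].copy(),cv2.INTER_LINEAR)).mean()+.02*max(0,abs(a*1e3-hx*1e3)-4)**2+.02*max(0,abs(b*1e3-hy*1e3)-4)**2
    r=[]
    for a in(-3,0,3):
        for b in(-3,0,3):
            for w in(-3,0,3):
                c=np.array([x*1e3+a,y*1e3+b,yaw*50+w,hx*1e3,hy*1e3]); r.append(minimize(cost,c,method='Nelder-Mead',options=dict(maxiter=600,initial_simplex=np.vstack([c,c+np.eye(5)*1.5]))))
    b=min(r,key=lambda q:q.fun).x; return np.array([b[0]/1e3,b[1]/1e3,b[2]/50,b[3],b[4]])
E
python3 - <<'E'
from h import *
o=bot.observe();f=bot.grab_frame('wrist'); R,t=cam(f,o); K=f['intrinsics']
def back(u,v,z):
    d=R.T@np.linalg.inv(K)@[u,v,1]; c=-R.T@t; return (c+d*(z-c[2])/d[2])[:2]
for u,v in((378,174),(442,171),(442,284),(386,287),(412,231),(362,152),(463,150),(458,302),(375,303)): print(np.round(back(u/1.5,v/1.5,.056)*1e3,1))
for hx,hy in((.019,.037),(.019,.033),(.021,.037)): print(np.round(fitinlay(f,.533,.2025,.29,.056,o,hx,hy),4))
E
```

```text
[504.5 231.3]
[542.7 242.7]
[563.1 171.6]
[526.9 160.4]
[534.2 201.7]
[491.9 241.7]
[551.7 257.8]
[577.3 161.8]
[522.3 147.4]
[ 0.5324  0.2018  0.2852 19.6922 36.7485]
[ 0.5324  0.2018  0.2854 19.6959 36.7658]
[ 0.5324  0.2018  0.2854 19.682  36.7644]
```

```bash
python3 -m jog '[[[-46,-5,0,0,0,0.1,1],[-47,0,0,0,0,0.1,1],[-46,4,0,0,0,0.1,1],[-46,9,0,0,0,0.1,1],[-44,14,0,0,0,0.1,1]]]'
python3 -m jog '[[[-43,18,0,0,0,0.1,1],[-41,23,0,0,0,0.1,1],[0,0,0,0,0,0,1],[0,0,0,0,0,0,1],[0,0,0,0,0,0,1]]]'
cat > pick.py <<'E'
from h import *
import sys
q,x,y,w,n=sys.argv[1],*map(float,sys.argv[2:5]),sys.argv[5]
o=bot.observe();f=bot.grab_frame('wrist');print(np.round(o['position'],4),np.round(o['tool_rot'],4),np.round(o['qpos'],2))
m=region(q,f,x,y,.016,o); a=fitbox(f,m,x,y,w,.016,o); print(np.round(a,4))
b=fitinlay(f,*a[:3],.032,o); print(np.round(b,4)); draw(f,b,.032,n,o)
e=np.array([-np.sin(b[2]),np.cos(b[2])]); plan([*(b[:2]-.025*e),.16],b[2]+np.pi/2)
E
python3 pick.py box_red_center .581 -.117 -.48 red
```

```text
clock: 5.2
position: [0.5592, -0.0582, 0.2578]
tool_rot: [3.139, -0.001, 1.311]
force: [0.9, 0.7, -0.4]
grip_width: 0.0853
finger_force: 0.0
clock: 5.7
position: [0.5729, -0.1479, 0.2568]
tool_rot: [3.141, -0.001, 1.117]
force: [0.4, 0.9, 0.0]
grip_width: 0.0855
finger_force: 0.0
[ 0.5729 -0.1479  0.2568] [ 3.1410e+00 -1.0000e-03  1.1171e+00] [-0.2   0.58  0.53  1.76 -0.36  0.9   0.02]
[ 0.5805 -0.1181 -0.5034  0.9676]
[ 0.5803 -0.1178 -0.5011 20.194  37.1621]
[np.float64(1.6), np.float64(-2.5), np.float64(32.2), np.float64(0.0), np.float64(-0.0), np.float64(0.016)]
[np.float64(1.6), np.float64(-2.5), np.float64(32.2), np.float64(0.0), np.float64(-0.0), np.float64(0.016)]
[np.float64(1.6), np.float64(-2.5), np.float64(32.2), np.float64(0.0), np.float64(-0.0), np.float64(0.016)]
```

View pics/red.png

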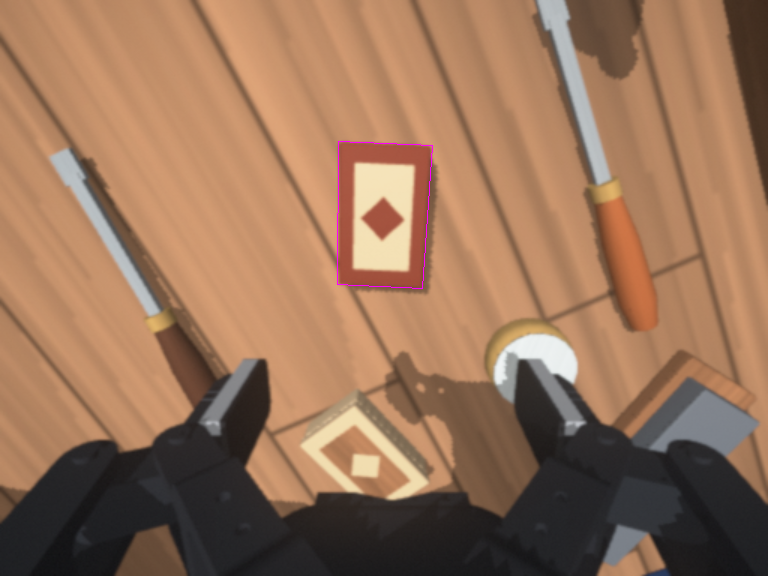

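The outline sits on the red lid. Its center is at (383,215), and nothing is within finger reach.

```bash
python3 -m jog '[[[2,-3,40,0,0,0.02,1],[2,-3,40,0,0,0.02,1],[1,-2,40,0,0,0.01,1],[0,0,0,0,0,0,1],[0,0,0,0,0,0,1]]]'
python3 - <<'E'
from h import *
e=np.array([-np.sin(-.501),np.cos(-.501)]); plan([*(np.array([.5803,-.1178])-.025*e),.076],-.501+np.pi/2); print(bot.observe()['position'])
E
```

```text
clock: 6.3
position: [0.568, -0.1404, 0.137]
tool_rot: [-3.141, 0.0, 1.067]
force: [-0.0, 0.0, 0.9]
grip_width: 0.0851
finger_force: 0.0
[np.float64(0.3), np.float64(-0.0), np.float64(30.5), np.float64(-0.0), np.float64(0.0), np.float64(-0.002)]
[np.float64(0.3), np.float64(-0.0), np.float64(30.5), np.float64(-0.0), np.float64(0.0), np.float64(-0.002)]
[ 0.56803116 -0.14035666  0.13701128]
```

```bash
python3 -m jog '[[[0,0,31,0,0,0,1],[0,0,30,0,0,0,1],[0,0,0,0,0,0,1],[0,0,0,0,0,0,0.5],[0,0,0,0,0,0,0.5]]]' 60
python3 -m jog '[[[0,0,0,0,0,0,0.5],[0,0,0,0,0,0,0.5],[0,0,0,0,0,0,0.5],[0,0,0,0,0,0,0.5]]]' 60
```

```text
clock: 6.8
position: [0.5689, -0.1409, 0.0777]
tool_rot: [3.139, -0.001, 1.066]
force: [-5.9, 1.4, 22.9]
grip_width: 0.0611
finger_force: 60.1
clock: 7.2
position: [0.5689, -0.1409, 0.0778]
tool_rot: [3.139, -0.001, 1.066]
force: [-2.4, -0.1, 10.6]
grip_width: 0.0609
finger_force: 63.7
```

```bash
python3 -m jog '[[[0,0,-20,0,0,0,0.5],[0,0,-40,0,0,0,0.5],[0,0,-40,0,0,0,0.5],[0,0,-40,0,0,0,0.5],[0,0,0,0,0,0,0.5]]]' 60
python3 - <<'E'
from h import *
plan([.54,.1771,.22],1.856); print(bot.observe()['position'])
E
```

```text
clock: 7.7
position: [0.5696, -0.1413, 0.2217]
tool_rot: [3.133, -0.003, 1.065]
force: [1.1, -0.3, -2.9]
grip_width: 0.0607
finger_force: 66.8
[np.float64(37.8), np.float64(-25.7), np.float64(0.2), np.float64(0.001), np.float64(-0.0), np.float64(-0.113)]
[np.float64(40.4), np.float64(-21.3), np.float64(0.2), np.float64(0.001), np.float64(-0.0), np.float64(-0.113)]
[np.float64(42.6), np.float64(-16.6), np.float64(0.2), np.float64(0.001), np.float64(-0.0), np.float64(-0.113)]
[np.float64(44.2), np.float64(-11.7), np.float64(0.2), np.float64(0.001), np.float64(-0.0), np.float64(-0.113)]
[np.float64(45.2), np.float64(-6.7), np.float64(0.2), np.float64(0.001), np.float64(-0.0), np.float64(-0.113)]
[np.float64(45.7), np.float64(-1.5), np.float64(0.2), np.float64(0.001), np.float64(-0.0), np.float64(-0.113)]
[np.float64(45.5), np.float64(3.6), np.float64(0.2), np.float64(0.001), np.float64(-0.0), np.float64(-0.113)]
[ 0.56964342 -0.14133477  0.2216582 ]
```

```bash
python3 -m jog '[[[38,-26,0,0,0,-0.11,0.5],[40,-21,0,0,0,-0.11,0.5],[43,-17,0,0,0,-0.11,0.5],[44,-12,0,0,0,-0.11,0.5],[40,-7,0,0,0,-0.11,0.5]]]' 60
python3 -m jog '[[[30,-2,0,0,0,-0.11,0.5],[0,0,0,0,0,0,0.5],[0,0,0,0,0,0,0.5]]]' 60
python3 - <<'E'
from h import *
o=bot.observe();f=bot.grab_frame('wrist'); save(f,'held'); print(np.round(o['tool_rot'],4))
plan([.54,.1771,.16],1.856,o); print(o['position'])
E
```

```text
clock: 8.2
position: [0.5462, 0.0845, 0.216]
tool_rot: [3.14, -0.001, 1.621]
force: [1.4, -0.9, -2.1]
grip_width: 0.0608
finger_force: 66.6
clock: 8.5
position: [0.5433, 0.1122, 0.2157]
tool_rot: [3.141, -0.0, 1.726]
force: [-0.3, -0.1, -1.6]
grip_width: 0.061
finger_force: 66.7
[ 3.1408 -0.      1.7259]
[np.float64(32.3), np.float64(3.4), np.float64(27.9), np.float64(0.0), np.float64(0.0), np.float64(-0.065)]
[np.float64(32.0), np.float64(5.5), np.float64(27.9), np.float64(0.0), np.float64(0.0), np.float64(-0.065)]
[0.54325118 0.11222153 0.21574892]
```

View pics/held.png

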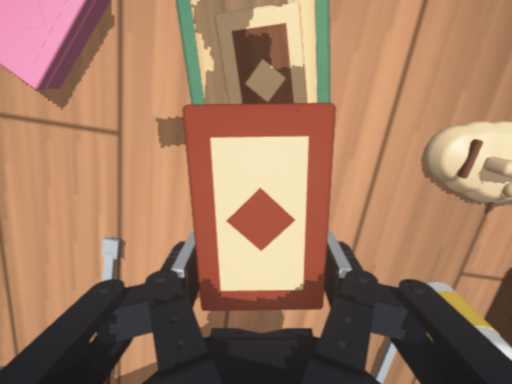

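The red box is held straight with its lid center at (260,218), and the base inlay shows behind it at (265,75). I'll fit the held box with the same camera, so calibration errors cancel.

```bash
python3 -m jog '[[[32,3,15,0,0,-0.06,0.5],[31,6,15,0,0,-0.07,0.5],[0,0,0,0,0,0,0.5],[0,0,0,0,0,0,0.5]]]' 60
cat > held.py <<'E'
from h import *
import sys
bx,by,bw,off,zt=map(float,sys.argv[1:6])
o=bot.observe();f=bot.grab_frame('wrist'); p=np.array(o['position']); yaw=o['tool_rot'][2]
z=p[2]-.0777+.032; g=p[:2]+.0257*np.array([np.cos(yaw),np.sin(yaw)])
b=fitinlay(f,*g,yaw-np.pi/2,z,o,.0198,.037); print('held',np.round(b,4),'tool',np.round(p,4),np.round(o['tool_rot'],4))
# target TCP so that box centre/yaw match base
dw=bw-b[2]; d=Ro.from_euler('z',dw).as_matrix()[:2,:2]@(p[:2]-b[:2]); tgt=np.array([bx,by])+d
print('target',np.round(tgt,4),round(yaw+dw,4)); plan([*tgt,zt],yaw+dw,o)
E
python3 held.py .5326 .2018 .285 0 .137
```

```text
clock: 8.95
position: [0.5407, 0.1747, 0.185]
tool_rot: [-3.141, 0.001, 1.854]
force: [0.2, -1.6, -2.0]
grip_width: 0.0606
finger_force: 66.5
held [ 0.5334  0.1993  0.2955 20.0052 36.8979] tool [0.5407 0.1747 0.185 ] [-3.1411e+00  7.0000e-04  1.8540e+00]
target [0.5396 0.1772] 1.8435
[np.float64(1.3), np.float64(-0.2), np.float64(24.0), np.float64(-0.0), np.float64(0.0), np.float64(0.005)]
[np.float64(1.3), np.float64(-0.2), np.float64(24.0), np.float64(-0.0), np.float64(0.0), np.float64(0.005)]
```

```bash
python3 -m jog '[[[2.5,0,20,0,0,0.005,0.5],[0,0,24,0,0,0,0.5],[0,0,0,0,0,0,0.5],[0,0,0,0,0,0,0.5]]]' 60
python3 held.py .5326 .2018 .285 0 .1345
python3 -m jog '[[[0,0,4,0,0,0,0.5],[0,0,0,0,0,0,0.5],[0,0,0,0,0,0,0.5]]]' 60
```

```text
clock: 9.4
position: [0.5403, 0.1768, 0.1418]
tool_rot: [-3.142, 0.001, 1.849]
force: [0.6, -0.6, -2.2]
grip_width: 0.0607
finger_force: 66.6
held [ 0.5332  0.2015  0.2895 19.9891 36.9116] tool [0.5403 0.1768 0.1418] [-3.1416e+00  6.0000e-04  1.8485e+00]
target [0.5396 0.1772] 1.844
[np.float64(0.5), np.float64(-0.6), np.float64(7.3), np.float64(-0.0), np.float64(0.001), np.float64(0.005)]
clock: 9.75
position: [0.54, 0.1781, 0.1375]
tool_rot: [3.141, -0.0, 1.851]
force: [-0.3, 0.1, -1.7]
grip_width: 0.0608
finger_force: 66.6
```

```bash
python3 -m jog '[[[-0.5,-0.5,2.5,0,0,0.004,0.5],[0,0,0,0,0,0,0.5]]]' 60
python3 -m jog '[[[0,0,1,0,0,0,0.5],[0,0,0,0,0,0,0.5]]]' 60
python3 -m jog '[[[0,0,0.5,0,0,0,0.5],[0,0,0,0,0,0,0.5]]]' 60
```

```text
clock: 9.95
position: [0.5394, 0.1774, 0.1344]
tool_rot: [-3.141, 0.0, 1.846]
force: [-0.3, -0.1, -1.7]
grip_width: 0.0609
finger_force: 66.6
clock: 10.15
position: [0.5396, 0.1774, 0.1339]
tool_rot: [3.141, -0.0, 1.847]
force: [-2.9, -1.2, 5.4]
grip_width: 0.0608
finger_force: 67.5
clock: 10.35
position: [0.5396, 0.1774, 0.1338]
tool_rot: [3.141, -0.0, 1.847]
force: [-5.7, -2.7, 15.0]
grip_width: 0.061
finger_force: 68.8
```

```bash
python3 -m jog '[[[0,0,-0.8,0,0,0,0.5],[0,0,0,0,0,0,0.5],[0,0,0,0,0,0,0.8],[0,0,0,0,0,0,0.9],[0,0,0,0,0,0,1]]]' 20
python3 -m jog '[[[0,0,0,0,0,0,1],[0,0,-40,0,0,0,1],[0,0,-45,0,0,0,1],[0,0,0,0,0,0,1],[0,0,0,0,0,0,1]]]'
cat > stk.py <<'E'
from h import *
import sys
zt=float(sys.argv[1]);o=bot.observe();f=bot.grab_frame('wrist')
b=fitinlay(f,.533,.202,.285,zt,o,.0198,.037); print('top box',np.round(b,4),np.round(o['position'],4)); draw(f,b,zt,sys.argv[2],o)
E
python3 stk.py .088 st1; python3 -c "
from h import *
plan([.47,-.335,.257],1.79)"
```

```text
clock: 10.85
position: [0.5396, 0.1775, 0.1338]
tool_rot: [3.142, 0.0, 1.847]
force: [0.1, -0.7, 0.4]
grip_width: 0.0851
finger_force: 0.0
clock: 11.35
position: [0.5397, 0.1777, 0.2197]
tool_rot: [3.14, -0.001, 1.847]
force: [-0.6, 0.2, -1.0]
grip_width: 0.0854
finger_force: 0.0
top box [ 0.5325  0.2019  0.2897 20.1479 37.1087] [0.5397 0.1777 0.2197]
[np.float64(-43.1), np.float64(-18.8), np.float64(-3.5), np.float64(0.0), np.float64(-0.0), np.float64(0.005)]
[np.float64(-43.2), np.float64(-18.6), np.float64(-3.5), np.float64(0.0), np.float64(-0.0), np.float64(0.005)]
[np.float64(-43.3), np.float64(-18.3), np.float64(-3.5), np.float64(0.0), np.float64(-0.0), np.float64(0.005)]
[np.float64(-43.4), np.float64(-18.1), np.float64(-3.5), np.float64(0.0), np.float64(-0.0), np.float64(0.005)]
[np.float64(-43.5), np.float64(-17.9), np.float64(-3.5), np.float64(0.0), np.float64(-0.0), np.float64(0.005)]
[np.float64(-43.6), np.float64(-17.7), np.float64(-3.5), np.float64(0.0), np.float64(-0.0), np.float64(0.005)]
[np.float64(-43.7), np.float64(-17.4), np.float64(-3.5), np.float64(0.0), np.float64(-0.0), np.float64(0.005)]
[np.float64(-43.8), np.float64(-17.2), np.float64(-3.5), np.float64(0.0), np.float64(-0.0), np.float64(0.005)]
[np.float64(-43.9), np.float64(-17.0), np.float64(-3.5), np.float64(0.0), np.float64(-0.0), np.float64(0.005)]
[np.float64(-43.9), np.float64(-16.7), np.float64(-3.5), np.float64(0.0), np.float64(-0.0), np.float64(0.005)]
[np.float64(-44.0), np.float64(-16.5), np.float64(-3.5), np.float64(0.0), np.float64(-0.0), np.float64(0.005)]
```

View pics/st1.png

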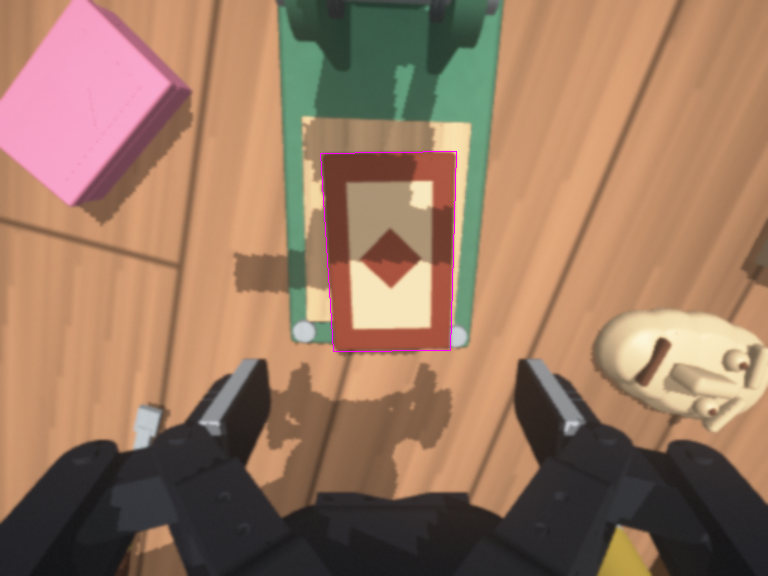

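The red box sits squarely on the base (lid center about (391,255)). Now the pale box.

```bash
python3 -m jog '[[[-43,-19,-4,0,0,0,1],[-43,-19,-4,0,0,0,1],[-43,-18,-4,0,0,0.01,1],[-43,-18,-4,0,0,0.01,1],[-43,-18,-4,0,0,0.01,1]]]'
python3 -m jog '[[[-44,-18,-4,0,0,0.01,1],[-44,-17,-4,0,0,0.01,1],[-44,-17,-4,0,0,0.01,1],[-44,-17,-4,0,0,0,1],[-44,-17,-3,0,0,0,1]]]'
python3 -m jog '[[[-30,-12,0,0,0,0,1],[0,0,0,0,0,0,1],[0,0,0,0,0,0,1],[0,0,0,0,0,0,1]]]'
python3 pick.py box_light_center .474 -.2995 .215 light
```

```text
clock: 11.9
position: [0.5072, -0.056, 0.238]
tool_rot: [-3.14, -0.0, 1.817]
force: [1.7, 0.3, 0.6]
grip_width: 0.0855
finger_force: 0.0
clock: 12.4
position: [0.4733, -0.2897, 0.257]
tool_rot: [-3.14, -0.001, 1.787]
force: [0.1, 0.6, 0.9]
grip_width: 0.0852
finger_force: 0.0
clock: 12.8
position: [0.469, -0.3189, 0.257]
tool_rot: [-3.141, -0.001, 1.788]
force: [-0.2, -0.2, -0.9]
grip_width: 0.0853
finger_force: 0.0
[ 0.469  -0.3189  0.257 ] [-3.1406e+00 -1.3000e-03  1.7878e+00] [ 0.22  0.52  0.38  1.82 -0.25  0.86  0.94]
[ 0.4744 -0.2993  0.2278  0.9647]
[ 0.474  -0.2991  0.2228 19.7352 36.94  ]
[np.float64(-2.3), np.float64(3.0), np.float64(32.5), np.float64(-0.0), np.float64(-0.0), np.float64(-0.002)]
[np.float64(-2.3), np.float64(3.0), np.float64(32.5), np.float64(-0.0), np.float64(-0.0), np.float64(-0.002)]
[np.float64(-2.3), np.float64(3.0), np.float64(32.5), np.float64(-0.0), np.float64(-0.0), np.float64(-0.002)]
```

View pics/light.png

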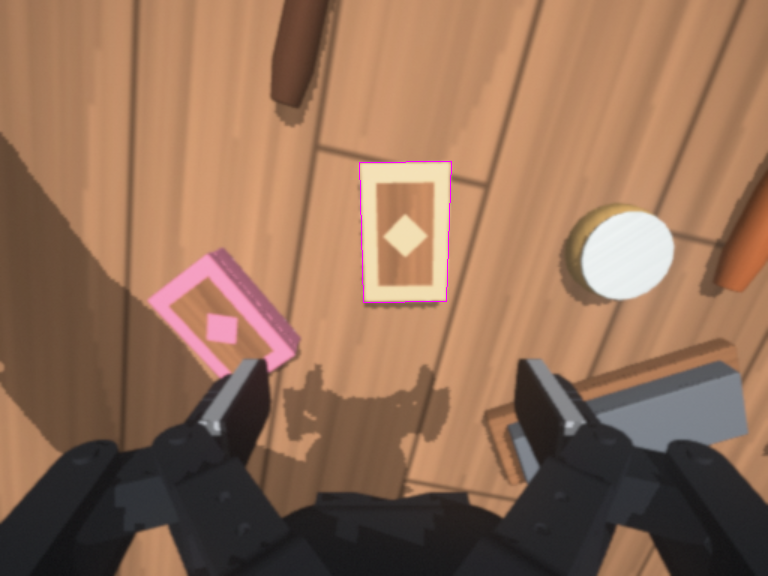

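The pale box outline fits, centered at (405,232). The pink one's nearest corner is about 45 mm away, outside the fingers.

```bash
python3 -m jog '[[[-3,3,40,0,0,0,1],[-2,3,40,0,0,-0.01,1],[-2,3,40,0,0,0,1],[0,0,0,0,0,0,1],[0,0,0,0,0,0,1]]]'
python3 - <<'E'
from h import *
w=.2228;e=np.array([-np.sin(w),np.cos(w)]); plan([*(np.array([.474,-.2991])-.025*e),.077],w+np.pi/2); print(bot.observe()['position'])
E
```

```text
clock: 13.4
position: [0.4792, -0.3245, 0.1385]
tool_rot: [-3.141, -0.0, 1.797]
force: [-1.0, -0.8, 0.5]
grip_width: 0.0856
finger_force: 0.0
[np.float64(0.5), np.float64(0.3), np.float64(30.7), np.float64(-0.0), np.float64(-0.0), np.float64(0.002)]
[np.float64(0.5), np.float64(0.3), np.float64(30.7), np.float64(-0.0), np.float64(-0.0), np.float64(0.002)]
[ 0.47921671 -0.3245087   0.13847396]
```

```bash
python3 -m jog '[[[1,0.5,30,0,0,0.003,1],[0,0,30,0,0,0,1],[0,0,0,0,0,0,1],[0,0,0,0,0,0,0.5],[0,0,0,0,0,0,0.5]]]' 60
python3 -m jog '[[[0,0,0,0,0,0,0.5],[0,0,0,0,0,0,0.5],[0,0,0,0,0,0,0.5]]]' 60
python3 -m jog '[[[0,0,-20,0,0,0,0.5],[0,0,-45,0,0,0,0.5],[0,0,-45,0,0,0,0.5],[0,0,-45,0,0,0,0.5],[0,0,0,0,0,0,0.5]]]' 60
python3 - <<'E'
from h import *
plan([.547,.145,.235],1.856); print(bot.observe()['position'])
E
```

```text
clock: 13.9
position: [0.4803, -0.3244, 0.0805]
tool_rot: [3.139, 0.002, 1.794]
force: [-6.3, 4.6, 23.9]
grip_width: 0.061
finger_force: 59.9
clock: 14.2
position: [0.4803, -0.3243, 0.0806]
tool_rot: [3.139, 0.002, 1.794]
force: [-1.4, 2.1, 13.3]
grip_width: 0.0607
finger_force: 63.2
clock: 14.7
position: [0.481, -0.3251, 0.2403]
tool_rot: [3.134, 0.006, 1.793]
force: [0.3, 0.1, -2.2]
grip_width: 0.061
finger_force: 67.1
[np.float64(44.4), np.float64(16.8), np.float64(0.4), np.float64(0.001), np.float64(0.001), np.float64(-0.006)]
[np.float64(44.3), np.float64(17.1), np.float64(0.4), np.float64(0.001), np.float64(0.001), np.float64(-0.006)]
[np.float64(44.2), np.float64(17.4), np.float64(0.4), np.float64(0.001), np.float64(0.001), np.float64(-0.006)]
[np.float64(44.1), np.float64(17.6), np.float64(0.4), np.float64(0.001), np.float64(0.001), np.float64(-0.006)]
[np.float64(44.0), np.float64(17.9), np.float64(0.4), np.float64(0.001), np.float64(0.001), np.float64(-0.006)]
[np.float64(43.9), np.float64(18.2), np.float64(0.5), np.float64(0.001), np.float64(0.001), np.float64(-0.006)]
[np.float64(43.7), np.float64(18.5), np.float64(0.5), np.float64(0.001), np.float64(0.001), np.float64(-0.006)]
[np.float64(43.6), np.float64(18.7), np.float64(0.5), np.float64(0.001), np.float64(0.001), np.float64(-0.006)]
[np.float64(43.5), np.float64(19.0), np.float64(0.5), np.float64(0.001), np.float64(0.001), np.float64(-0.006)]
[np.float64(43.4), np.float64(19.3), np.float64(0.5), np.float64(0.001), np.float64(0.001), np.float64(-0.006)]
[ 0.48101619 -0.32514402  0.24027185]
```

```bash
sed -i 's/-.0777+.032/-HZ+.032/; s/^bx,by/HZ=float(sys.argv[6]) if len(sys.argv)>6 else .0777\nbx,by/' held.py
python3 -m jog '[[[44,17,0,0,0,0,0.5],[44,17,0,0,0,-0.01,0.5],[44,17,0,0,0,-0.01,0.5],[44,18,0,0,0,-0.01,0.5],[44,18,0,0,0,-0.01,0.5]]]' 60
python3 -m jog '[[[44,18,0,0,0,0,0.5],[44,18,0,0,0,-0.01,0.5],[43,19,0,0,0,-0.01,0.5],[40,18,0,0,0,-0.01,0.5],[30,12,0,0,0,0,0.5]]]' 60
python3 -m jog '[[[20,8,10,0,0,0,0.5],[0,0,0,0,0,0,0.5],[0,0,0,0,0,0,0.5]]]' 60
python3 held.py .5325 .2018 .288 0 .2 .0806
```

```text
clock: 15.2
position: [0.5128, -0.0877, 0.2342]
tool_rot: [3.14, 0.0, 1.834]
force: [1.6, 0.5, -1.1]
grip_width: 0.0605
finger_force: 66.9
clock: 15.7
position: [0.5404, 0.1301, 0.2341]
tool_rot: [3.14, -0.001, 1.866]
force: [0.7, -1.0, -0.3]
grip_width: 0.0609
finger_force: 66.9
clock: 16.0
position: [0.542, 0.1477, 0.2227]
tool_rot: [-3.141, 0.001, 1.863]
force: [-0.7, -0.7, -0.8]
grip_width: 0.0608
finger_force: 66.8
held [ 0.5346  0.1726  0.2994 19.8207 36.7124] tool [0.542  0.1477 0.2227] [-3.1410e+00  6.0000e-04  1.8635e+00]
target [0.5397 0.1768] 1.8521
[np.float64(28.6), np.float64(6.2), np.float64(22.7), np.float64(-0.001), np.float64(0.001), np.float64(0.011)]
```

```bash
python3 -m jog '[[[29,6,20,0,0,0.01,0.5],[0,0,0,0,0,0,0.5],[0,0,23,0,0,0,0.5],[0,0,0,0,0,0,0.5],[0,0,0,0,0,0,0.5]]]' 60
python3 held.py .5325 .2018 .288 0 .173 .0806
```

```text
clock: 16.55
position: [0.5397, 0.1768, 0.1803]
tool_rot: [-3.141, 0.0, 1.852]
force: [-0.0, 0.7, -1.4]
grip_width: 0.0607
finger_force: 66.8
held [ 0.5325  0.2018  0.2877 19.8148 36.6984] tool [0.5397 0.1768 0.1803] [-3.1410e+00  4.0000e-04  1.8522e+00]
target [0.5397 0.1768] 1.8525
[np.float64(0.0), np.float64(-0.0), np.float64(7.3), np.float64(-0.001), np.float64(0.0), np.float64(-0.0)]
```

Perfectly aligned. Lowering to contact.

```bash
python3 -m jog '[[[0,0,5,0,0,0,0.5],[0,0,4,0,0,0,0.5],[0,0,0,0,0,0,0.5],[0,0,0,0,0,0,0.5]]]' 60
python3 -m jog '[[[0,0,2,0,0,0,0.5],[0,0,0,0,0,0,0.5],[0,0,0,0,0,0,0.5]]]' 60
```

```text
clock: 17.0
position: [0.5396, 0.1779, 0.1709]
tool_rot: [-3.141, 0.0, 1.854]
force: [-0.6, 1.1, -1.5]
grip_width: 0.0609
finger_force: 66.9
clock: 17.3
position: [0.5396, 0.178, 0.1689]
tool_rot: [-3.142, -0.0, 1.854]
force: [-0.1, 0.2, -1.0]
grip_width: 0.0608
finger_force: 67.1
```

```bash
python3 -m jog '[[[-1.1,-0.3,-1,0,0,0.002,0.5],[0,0,0,0,0,0,0.5],[0,0,0,0,0,0,0.5]]]' 60
python3 held.py .5325 .2018 .288 0 .169 .0806
python3 -m jog '[[[0,0,1.4,0,0,0,0.5],[0,0,0,0,0,0,0.5],[0,0,0,0,0,0,0.5]]]' 60
```

```text
clock: 17.6
position: [0.5396, 0.1768, 0.17]
tool_rot: [3.141, -0.0, 1.852]
force: [0.5, 0.3, -2.1]
grip_width: 0.0605
finger_force: 67.1
held [ 0.5325  0.2019  0.2871 19.8219 36.6973] tool [0.5396 0.1768 0.17  ] [ 3.1415 -0.      1.8517]
target [0.5397 0.1768] 1.8526
[np.float64(-0.1), np.float64(0.1), np.float64(1.0), np.float64(0.0), np.float64(-0.0), np.float64(-0.001)]
clock: 17.95
position: [0.5398, 0.1769, 0.1686]
tool_rot: [3.141, -0.0, 1.852]
force: [-0.8, -0.5, 5.2]
grip_width: 0.0605
finger_force: 67.6
```

```bash
python3 -m jog '[[[0,0,-0.4,0,0,0,0.5],[0,0,0,0,0,0,0.8],[0,0,0,0,0,0,0.9],[0,0,0,0,0,0,1],[0,0,0,0,0,0,1]]]' 20
python3 -m jog '[[[0,0,-20,0,0,0,1],[0,0,-45,0,0,0,1],[-20,0,-25,0,0,0,1],[0,0,0,0,0,0,1],[0,0,0,0,0,0,1]]]'
python3 stk.py .12 st2
python3 - <<'E'
from h import *
for n in('scene','side'):
  f=bot.grab_frame(n)
  for q in('press_bed','press_hinge','press_grip_center','press_grip','press_pad'): print(n,q,[(np.round(r['xyz'],3),round(r['conf'],2)) for r in bot.spot_point(q,f)][:2])
E
```

```text
clock: 18.45
position: [0.5396, 0.1768, 0.1689]
tool_rot: [-3.142, -0.0, 1.852]
force: [0.4, 0.2, -0.1]
grip_width: 0.0853
finger_force: 0.0
clock: 18.95
position: [0.5452, 0.1575, 0.2591]
tool_rot: [3.141, -0.0, 1.851]
force: [-0.1, 0.6, 0.1]
grip_width: 0.0857
finger_force: 0.0
top box [ 0.5323  0.2016  0.2845 19.7913 36.798 ] [0.5452 0.1575 0.2591]
scene press_bed [(array([0.527, 0.206, 0.024]), 0.8)]
scene press_hinge [(array([0.502, 0.303, 0.12 ]), 0.58), (array([0.767, 0.162, 0.001]), 0.54)]
scene press_grip_center [(array([0.49 , 0.348, 0.341]), 0.65)]
scene press_grip [(array([ 0.767,  0.162, -0.002]), 0.6), (array([0.489, 0.351, 0.341]), 0.47)]
scene press_pad [(array([0.498, 0.31 , 0.226]), 0.42)]
side press_bed [(array([0.525, 0.202, 0.026]), 0.77), (array([0.538, 0.2  , 0.11 ]), 0.3)]
side press_hinge [(array([0.506, 0.305, 0.119]), 0.61), (array([0.77 , 0.164, 0.004]), 0.44)]
side press_grip_center [(array([0.488, 0.351, 0.344]), 0.68)]
side press_grip [(array([0.49 , 0.352, 0.34 ]), 0.51)]
side press_pad [(array([0.5  , 0.31 , 0.225]), 0.44)]
```

View pics/st2.png

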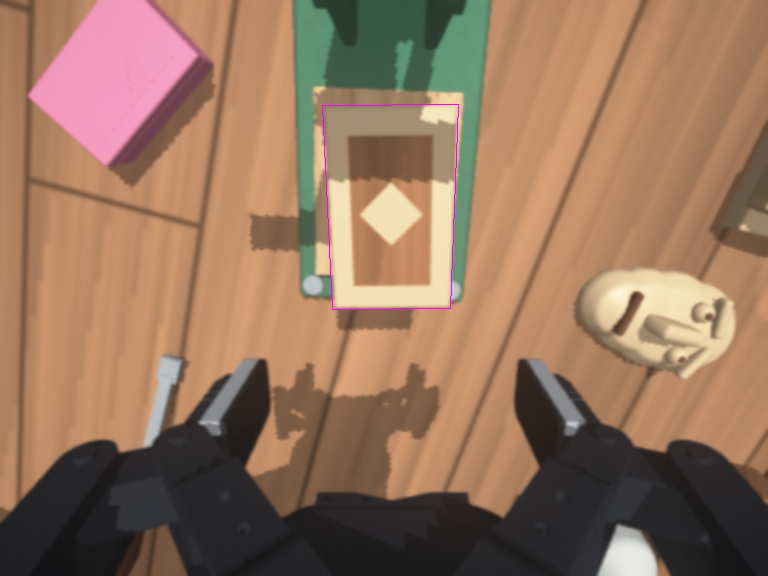

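The whole stack is flush: the top box is at (.5323,.2016,.285) against the base at (.5325,.2018,.285). Now the lever. I'll take the −x half of the bar with the tool pointing down and yaw about 3.39.

```bash
python3 - <<'E'
from h import *
print(np.round(bot.observe()['qpos'],2))
plan([.5,.2,.47],3.39)
E
```

```text
[-0.65  0.51  0.37  1.81 -0.24  0.86  0.12]
[np.float64(4.8), np.float64(-2.9), np.float64(-19.2), np.float64(-0.0), np.float64(0.0), np.float64(-0.14)]
[np.float64(5.2), np.float64(-2.2), np.float64(-19.2), np.float64(-0.0), np.float64(0.0), np.float64(-0.14)]
[np.float64(5.4), np.float64(-1.4), np.float64(-19.2), np.float64(-0.0), np.float64(0.0), np.float64(-0.14)]
[np.float64(5.6), np.float64(-0.7), np.float64(-19.2), np.float64(-0.0), np.float64(0.0), np.float64(-0.14)]
[np.float64(5.6), np.float64(0.1), np.float64(-19.2), np.float64(-0.0), np.float64(0.0), np.float64(-0.14)]
[np.float64(5.6), np.float64(0.9), np.float64(-19.2), np.float64(-0.0), np.float64(0.0), np.float64(-0.14)]
[np.float64(5.4), np.float64(1.7), np.float64(-19.2), np.float64(-0.0), np.float64(0.0), np.float64(-0.14)]
[np.float64(5.1), np.float64(2.4), np.float64(-19.2), np.float64(-0.0), np.float64(0.0), np.float64(-0.14)]
[np.float64(4.7), np.float64(3.1), np.float64(-19.2), np.float64(-0.0), np.float64(0.0), np.float64(-0.14)]
[np.float64(4.2), np.float64(3.7), np.float64(-19.2), np.float64(-0.0), np.float64(0.0), np.float64(-0.14)]
[np.float64(3.7), np.float64(4.3), np.float64(-19.2), np.float64(-0.0), np.float64(0.0), np.float64(-0.14)]
```

```bash
python3 -m jog '[[[0,0,-40,0,0,0,1],[0,0,-40,0,0,-0.1,1],[0,0,-40,0,0,-0.14,1],[0,0,-40,0,0,-0.14,1],[0,0,-40,0,0,-0.14,1]]]'
python3 -m jog '[[[0,0,-10,0,0,-0.14,1],[0,0,0,0,0,-0.14,1],[0,0,0,0,0,-0.14,1],[0,0,0,0,0,-0.14,1],[0,0,0,0,0,-0.14,1]]]'
python3 -m jog '[[[0,0,0,0,0,-0.14,1],[0,0,0,0,0,-0.14,1],[0,0,0,0,0,-0.04,1],[0,0,0,0,0,0,1]]]'
python3 - <<'E'
from h import *
print(np.round(bot.observe()['qpos'],2))
plan([.4516,.339,.47],3.39)
E
```

```text
clock: 20.1
position: [0.5449, 0.1574, 0.4608]
tool_rot: [3.141, 0.0, 2.377]
force: [0.3, -1.1, -0.7]
grip_width: 0.0854
finger_force: 0.0
clock: 20.6
position: [0.5451, 0.1575, 0.4689]
tool_rot: [3.142, 0.0, 3.077]
force: [-0.7, -0.6, 0.3]
grip_width: 0.0855
finger_force: 0.0
clock: 21.0
position: [0.5452, 0.1575, 0.4689]
tool_rot: [3.142, 0.0, -2.891]
force: [-0.1, -0.9, 0.6]
grip_width: 0.0854
finger_force: 0.0
[-0.49  0.3   0.14  1.52 -0.04  1.32  1.48]
[np.float64(9.1), np.float64(39.8), np.float64(-0.2), np.float64(0.0), np.float64(0.0), np.float64(0.0)]
[np.float64(9.1), np.float64(39.8), np.float64(-0.2), np.float64(0.0), np.float64(0.0), np.float64(0.0)]
[np.float64(9.2), np.float64(39.8), np.float64(-0.2), np.float64(0.0), np.float64(0.0), np.float64(0.0)]
[np.float64(9.2), np.float64(39.8), np.float64(-0.2), np.float64(0.0), np.float64(0.0), np.float64(0.0)]
[np.float64(9.2), np.float64(39.8), np.float64(-0.2), np.float64(0.0), np.float64(0.0), np.float64(0.0)]
```

```bash
python3 -m jog '[[[9,40,0,0,0,0,1],[9,40,0,0,0,0,1],[9,40,0,0,0,0,1],[9,40,0,0,0,0,1],[10,39,0,0,0,0,1]]]'
python3 -m jog '[[[0,0,0,0,0,0,1],[0,0,0,0,0,0,1]]]'
python3 - <<'E'
from h import *
o=bot.observe();f=bot.grab_frame('wrist');g=bot.grab_frame('side')
print(np.round(o['position'],4),np.round(o['tool_rot'],4))
R=Ro.from_euler('xyz',o['tool_rot'])
for q in('press_grip_center','press_grip'):
  for r in bot.spot_point(q,f)[:2]: print(q,np.round(r['xyz'],3),round(r['conf'],2),'tool',np.round(R.inv().apply(np.array(r['xyz'])-o['position'])*1e3,1))
save(f,'grip1')
E
```

```text
clock: 21.5
position: [0.4503, 0.3404, 0.469]
tool_rot: [3.142, 0.0, -2.893]
force: [1.1, 0.3, 0.6]
grip_width: 0.0853
finger_force: 0.0
clock: 21.7
position: [0.451, 0.3395, 0.4687]
tool_rot: [-3.141, -0.0, -2.891]
force: [0.8, -1.4, -0.3]
grip_width: 0.0857
finger_force: 0.0
[0.451  0.3395 0.4687] [-3.1413e+00 -2.0000e-04 -2.8913e+00]
press_grip_center [0.494 0.349 0.343] 0.97 tool [-44.3  -1.4 126. ]
press_grip_center [0.505 0.309 0.226] 0.62 tool [-44.4 -43.  242.5]
press_grip [0.488 0.351 0.339] 0.73 tool [-39.1   1.7 129.3]
```

View pics/grip1.png

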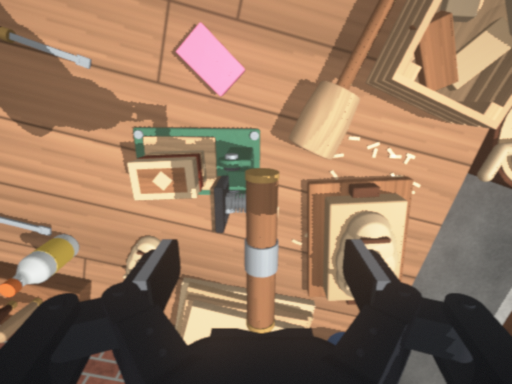

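The bar runs vertically at column 262 (rows 175–328, collar at 260), aligned with the tool and centred between the fingers. Descending to grip it.

```bash
python3 -m jog '[[[0,0,40,0,0,0,1],[0,0,37,0,0,0,1],[0,0,0,0,0,0,1],[0,0,0,0,0,0,0],[0,0,0,0,0,0,0]]]' 40
python3 -m jog '[[[0,0,0,0,0,0,0],[0,0,0,0,0,0,0],[0,0,0,0,0,0,0],[0,0,0,0,0,0,0]]]' 40
```

```text
clock: 22.4
position: [0.452, 0.3391, 0.3939]
tool_rot: [3.14, 0.002, -2.892]
force: [-0.2, 0.8, 0.4]
grip_width: 0.059
finger_force: 0.0
clock: 22.8
position: [0.4514, 0.3395, 0.3928]
tool_rot: [3.14, 0.001, -2.891]
force: [-0.6, 1.2, 6.3]
grip_width: 0.0231
finger_force: 38.9
```

```bash
python3 - <<'E'
import numpy as np
t=np.array([0,.1,.2,.3,.4,.5,.6,.7,.8,.9,1,1.1,1.2,1.3,1.4,1.45,1.5,1.53,1.55,1.57])
y=45*np.cos(t)-220*np.sin(t); z=220*np.cos(t)+45*np.sin(t)
for a,b,c in zip(t[1:],np.diff(y),-np.diff(z)): print(round(a,2),round(b,1),round(c,1))
E
```

```text
0.1 -22.2 -3.4
0.2 -22.4 -1.2
0.3 -22.4 1.1
0.4 -22.2 3.3
0.5 -21.8 5.5
0.6 -21.1 7.7
0.7 -20.2 9.7
0.8 -19.2 11.7
0.9 -17.9 13.6
1.0 -16.5 15.3
1.1 -14.8 16.8
1.2 -13.1 18.2
1.3 -11.2 19.5
1.4 -9.2 20.5
1.45 -3.8 10.6
1.5 -3.3 10.7
1.53 -1.7 6.5
1.55 -1.0 4.4
1.57 -0.9 4.4
```

```bash
python3 -m jog '[[[0,-11,-2,0,0,0,0],[0,-11,-1.5,0,0,0,0],[0,-11,-1,0,0,0,0],[0,-11,0,0,0,0,0],[0,0,0,0,0,0,0]]]' 40
python3 -m jog '[[[0,-22.5,1,0,0,0,0],[0,-22,3,0,0,0,0],[0,-22,5.5,0,0,0,0],[0,-21,7.5,0,0,0,0],[0,0,0,0,0,0,0]]]'
python3 - <<'E'
from h import *
o=bot.observe();print(np.round(Ro.from_euler('z',-.2503).apply(np.array(o['position'])-[.5015,.3055,.12]),4),np.round(o['moment'],2))
E
```

```text
clock: 23.3
position: [0.4624, 0.2953, 0.3974]
tool_rot: [3.141, 0.0, -2.893]
force: [-5.5, 2.3, 10.0]
grip_width: 0.0227
finger_force: 39.4
clock: 23.8
position: [0.4838, 0.2087, 0.3788]
tool_rot: [-3.14, -0.002, -2.894]
force: [-8.6, -3.5, 8.8]
grip_width: 0.0226
finger_force: 41.2
[-0.0412 -0.0894  0.2588] [-0.75  1.81 -0.06]
```

```bash
python3 -m jog '[[[0,-20,10,0,0,0,0],[0,-19,12,0,0,0,0],[0,-18,13.5,0,0,0,0],[0,-16.5,15.5,0,0,0,0],[0,0,0,0,0,0,0]]]'
python3 -m jog '[[[0,-15,17,0,0,0,0],[0,-13,18,0,0,0,0],[0,-11,19.5,0,0,0,0],[0,-5,10,0,0,0,0],[0,0,0,0,0,0,0]]]'
python3 - <<'E'
from h import *
o=bot.observe();print(np.round(Ro.from_euler('z',-.2503).apply(np.array(o['position'])-[.5015,.3055,.12]),4),np.round(o['moment'],2),np.round(o['qpos'],2))
E
```

```text
clock: 24.3
position: [0.5014, 0.1372, 0.3269]
tool_rot: [-3.14, -0.004, -2.895]
force: [-12.4, -9.6, 12.0]
grip_width: 0.0226
finger_force: 41.5
clock: 24.8
position: [0.5116, 0.0957, 0.2624]
tool_rot: [-3.14, -0.005, -2.893]
force: [-10.8, -8.2, 4.8]
grip_width: 0.0228
finger_force: 41.0
[-0.0422 -0.2058  0.1424] [-1.63  2.3  -0.1 ] [-0.39  0.41  0.12  1.92 -0.06  0.82  1.58]
```

```bash
python3 -m jog '[[[1,-4,10,0,0,0,0],[0,-3,10,0,0,0,0],[0,0,0,0,0,0,0],[0,0,0,0,0,0,0]]]'
python3 -m jog '[[[0,-1,5,0,0,0,0],[0,0,0,0,0,0,0],[0,0,0,0,0,0,0]]]'
python3 -m jog '[[[0,-1,5,0,0,0,0],[0,0,0,0,0,0,0],[0,0,0,0,0,0,0]]]'
```

```text
clock: 25.2
position: [0.5131, 0.0888, 0.2436]
tool_rot: [-3.14, -0.003, -2.893]
force: [-6.1, -10.4, 5.9]
grip_width: 0.0231
finger_force: 41.1
clock: 25.5
position: [0.5134, 0.0874, 0.2389]
tool_rot: [-3.139, -0.003, -2.893]
force: [-5.8, -13.8, 6.8]
grip_width: 0.0226
finger_force: 41.4
clock: 25.8
position: [0.5137, 0.0861, 0.234]
tool_rot: [-3.139, -0.002, -2.894]
force: [-7.0, -15.3, 10.1]
grip_width: 0.023
finger_force: 41.7
```

```bash
python3 -m jog '[[[0,-1.5,5,0,0,0,0],[0,0,0,0,0,0,0],[0,0,0,0,0,0,0]]]'
python3 -m jog '[[[0,-1.5,5,0,0,0,0],[0,0,0,0,0,0,0],[0,0,0,0,0,0,0]]]'
python3 - <<'E'
from h import *
fs=[bot.grab_frame(n) for n in('wrist','scene','side')]
H=np.array([[.5,.2,.14]])
out=[cv2.resize(fs[0]['img'],(400,300))]
for f in fs[1:]:
  u,v=proj(f,H)[0].astype(int); out.append(cv2.resize(f['img'][v-38:v+37,u-50:u+50],(400,300),interpolation=cv2.INTER_CUBIC))
u=np.vstack([np.hstack(out[:2]),np.hstack([out[2],out[2]*0])]); cv2.imwrite('pics/press.png',u[:,:,::-1])
E
```

```text
clock: 26.1
position: [0.5141, 0.0848, 0.2291]
tool_rot: [-3.139, -0.002, -2.894]
force: [-8.0, -15.3, 11.9]
grip_width: 0.0229
finger_force: 41.8
clock: 26.4
position: [0.5144, 0.0836, 0.2242]
tool_rot: [-3.14, -0.002, -2.893]
force: [-8.3, -14.1, 13.7]
grip_width: 0.0225
finger_force: 41.9
```

View pics/press.png

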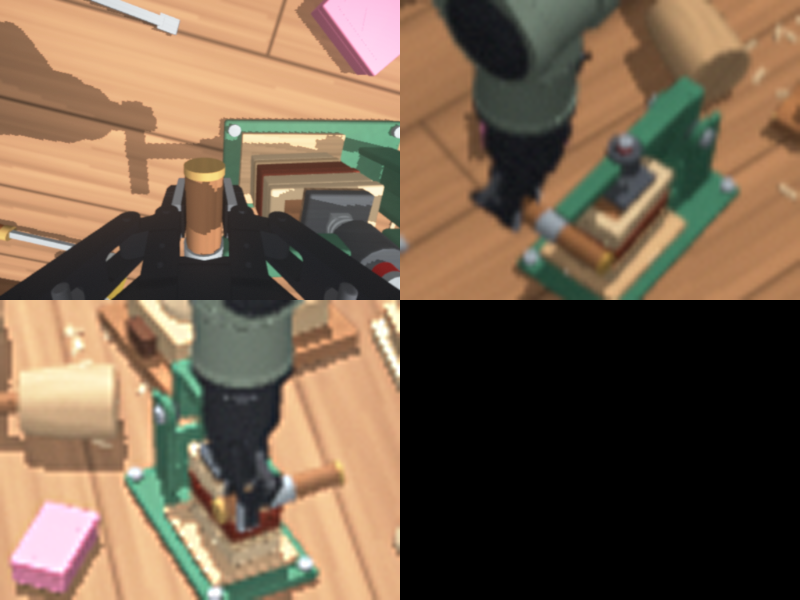

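The press shot, my eleventh picture, puts me one over the viewing limit, so I'll stop viewing and go by numbers. It shows the pad flat on the top box, the column square, and the red band starting to show on the rod at about (385,268) in the wrist tile.

```bash
cat > band.py <<'E'
from h import *
o=bot.observe();f=bot.grab_frame('wrist');p=f['img'].astype(int);m=(p[...,0]>110)&(p[...,1]<60)&(p[...,2]<70);m[:300]=0;m[:,:440]=0
a=np.argwhere(m);print(np.round(o['position'],4),'red',len(a),a.min(0),a.max(0))
g=bot.grab_frame('scene');u,v=proj(g,[[.5,.2,.16]])[0].astype(int);p=g['img'][v-30:v+20,u-30:u+30].astype(int);print('scene red',((p[...,0]>110)&(p[...,1]<65)&(p[...,2]<75)).sum())
E
python3 band.py
python3 -m jog '[[[0,-1,3,0,0,0,0],[0,0,0,0,0,0,0],[0,0,0,0,0,0,0]]]'; python3 band.py
python3 -m jog '[[[0,-0.5,2,0,0,0,0],[0,0,0,0,0,0,0],[0,0,0,0,0,0,0]]]'; python3 band.py
```

```text
[0.5143 0.0836 0.2242] red 329 [336 477] [353 509]
scene red 0
clock: 26.95
position: [0.5146, 0.0829, 0.2212]
tool_rot: [-3.14, -0.002, -2.893]
force: [-9.7, -11.2, 13.8]
grip_width: 0.0229
finger_force: 42.0
[0.5146 0.0829 0.2212] red 385 [338 480] [356 511]
scene red 0
clock: 27.35
position: [0.5147, 0.0824, 0.2193]
tool_rot: [-3.14, -0.002, -2.893]
force: [-10.0, -11.9, 14.9]
grip_width: 0.0229
finger_force: 42.0
[0.5147 0.0824 0.2193] red 406 [340 481] [359 511]
scene red 0
```

```bash
cat >> band.py <<'E'
q=f['img']; 
for c in(488,496,504): print(c,' '.join('%d:%d,%d,%d'%(r,*q[r,c]) for r in range(336,372,2)))
E
python3 -m jog '[[[0,-0.5,1.3,0,0,0,0],[0,0,0,0,0,0,0],[0,0,0,0,0,0,0]]]'; python3 band.py
```

```text
clock: 27.75
position: [0.5147, 0.0822, 0.218]
tool_rot: [-3.14, -0.002, -2.893]
force: [-9.9, -11.8, 16.7]
grip_width: 0.0228
finger_force: 42.1
[0.5147 0.0822 0.218 ] red 415 [341 483] [361 511]
scene red 0
488 336:105,108,112 338:103,107,111 340:77,79,82 342:89,56,57 344:121,33,31 346:120,30,28 348:118,28,27 350:117,28,27 352:115,27,26 354:94,29,28 356:41,31,33 358:33,32,35 360:33,33,34 362:33,33,34 364:32,32,34 366:33,32,35 368:33,31,33 370:31,31,33
496 336:106,109,113 338:104,107,112 340:111,83,87 342:125,33,32 344:126,35,32 346:123,31,30 348:124,32,30 350:122,31,29 352:120,29,27 354:119,29,28 356:118,29,27 358:116,30,27 360:83,29,30 362:35,31,33 364:33,32,35 366:32,31,33 368:32,31,34 370:32,31,33
504 336:104,108,112 338:103,106,111 340:104,103,107 342:126,58,59 344:127,32,30 346:125,31,30 348:125,32,31 350:124,30,29 352:123,30,29 354:123,31,29 356:122,31,28 358:121,31,29 360:115,47,46 362:94,90,91 364:87,90,91 366:54,54,56 368:33,32,34 370:30,30,31
```

```bash
cat > prof.py <<'E'
from h import *
o=bot.observe();q=bot.grab_frame('wrist')['img'];print(o['position'][2])
for c in(500,508): print(c,' '.join('%d:%d,%d,%d'%(r,*q[r,c]) for r in range(312,368,2)))
E
python3 prof.py
python3 -m jog '[[[0,0,1,0,0,0,0],[0,0,0,0,0,0,0],[0,0,0,0,0,0,0]]]'; python3 band.py|head -1; python3 prof.py
```

```text
0.2180245978820516
500 312:60,60,61 314:57,56,58 316:57,56,57 318:55,55,56 320:58,58,58 322:64,64,66 324:105,109,113 326:109,113,117 328:108,112,115 330:108,112,114 332:105,109,112 334:106,109,113 336:105,108,113 338:104,107,112 340:110,87,91 342:125,34,32 344:126,32,30 346:125,32,30 348:123,31,29 350:124,32,30 352:123,31,30 354:121,30,28 356:121,31,28 358:119,30,27 360:118,30,28 362:102,35,35 364:42,36,38 366:33,32,34
508 312:48,70,56 314:52,67,57 316:61,64,63 318:59,59,61 320:56,57,58 322:67,68,70 324:106,109,112 326:109,112,117 328:107,109,113 330:108,112,115 332:106,109,114 334:105,108,112 336:104,108,112 338:102,106,111 340:104,107,111 342:105,106,110 344:122,85,87 346:134,43,43 348:126,32,30 350:125,33,30 352:124,30,29 354:124,30,29 356:122,30,28 358:122,39,38 360:99,86,86 362:91,94,96 364:91,93,95 366:90,93,94
clock: 28.2
position: [0.5148, 0.082, 0.2171]
tool_rot: [-3.14, -0.002, -2.893]
force: [-10.2, -10.9, 16.9]
grip_width: 0.0225
finger_force: 42.1
[0.5148 0.082  0.2171] red 389 [343 484] [363 511]
0.21706611023167874
500 312:57,57,59 314:57,56,58 316:54,55,56 318:57,56,57 320:56,56,57 322:59,60,62 324:87,88,92 326:112,115,120 328:107,111,115 330:107,111,114 332:107,110,113 334:105,107,111 336:106,109,114 338:104,108,112 340:103,106,111 342:117,63,65 344:125,33,31 346:125,32,31 348:124,30,29 350:123,30,28 352:122,30,29 354:122,31,28 356:120,28,26 358:119,30,28 360:117,29,26 362:103,30,29 364:46,30,32 366:34,33,35
508 312:50,72,58 314:51,69,58 316:59,62,63 318:59,59,62 320:56,57,59 322:60,60,62 324:86,89,92 326:110,113,118 328:107,110,114 330:107,110,114 332:107,110,113 334:104,108,112 336:105,108,112 338:103,106,111 340:102,106,111 342:104,106,111 344:117,90,94 346:132,46,45 348:127,31,30 350:125,31,31 352:125,33,31 354:123,30,29 356:123,30,29 358:122,30,28 360:120,31,30 362:103,76,77 364:90,93,94 366:89,92,93
```

```bash
python3 - <<'E'
import cv2
q=cv2.imread('pics/press.png')[:300,:400,::-1]
for c in(384,388,391,397): print(c*1.28,' '.join('%d:%d,%d,%d'%(r*1.28,*q[r,c]) for r in range(236,292,2)))
E
python3 -m jog '[[[0,0,0,0,0,0,0],[0,0,0,0,0,0,0]]]'
```

```text
491.52 302:63,64,63 304:59,59,60 307:57,57,58 309:56,55,56 312:57,57,57 314:58,58,59 317:75,77,79 320:114,118,123 322:111,114,117 325:109,112,116 327:108,110,114 330:107,111,114 332:97,100,105 335:113,48,48 337:126,33,32 340:126,34,32 343:124,33,32 345:123,33,32 348:122,32,30 350:110,63,62 353:93,93,95 355:82,84,86 358:41,41,43 360:33,33,35 363:33,34,36 366:34,33,36 368:32,33,35 371:33,33,35
496.64 302:53,73,59 304:57,69,61 307:60,61,61 309:58,58,59 312:57,57,58 314:58,58,58 317:75,77,79 320:112,115,120 322:109,112,116 325:110,113,116 327:106,109,113 330:107,110,114 332:104,107,113 335:118,69,71 337:126,33,31 340:126,33,32 343:126,34,32 345:124,34,32 348:111,67,67 350:93,95,98 353:93,95,97 355:92,95,97 358:103,106,108 360:102,105,107 363:34,34,36 366:32,32,34 368:32,32,35 371:33,32,35
500.48 302:56,78,63 304:54,75,60 307:55,70,60 309:61,62,62 312:58,58,59 314:58,59,59 317:81,82,85 320:111,115,119 322:109,112,116 325:109,112,116 327:106,109,114 330:107,110,114 332:105,108,114 335:109,101,105 337:129,49,48 340:126,34,32 343:126,34,32 345:123,40,38 348:99,93,95 350:95,98,100 353:94,97,99 355:102,105,107 358:190,198,201 360:201,208,212 363:114,118,121 366:35,34,37 368:34,33,35 371:33,33,35
508.16 302:58,84,66 304:56,81,64 307:55,79,64 309:54,76,61 312:52,72,59 314:58,66,62 317:63,64,65 320:101,104,108 322:109,111,115 325:109,112,115 327:106,110,114 330:106,110,114 332:104,107,113 335:105,109,113 337:107,110,115 340:108,109,114 343:116,87,89 345:126,52,51 348:98,97,98 350:95,97,99 353:114,118,121 355:203,211,215 358:204,211,216 360:202,210,214 363:203,210,214 366:200,207,211 368:116,121,123 371:34,34,37
clock: 28.55
position: [0.5148, 0.082, 0.2171]
tool_rot: [-3.14, -0.002, -2.893]
force: [-10.6, -11.9, 16.7]
grip_width: 0.0227
finger_force: 42.1
```

```bash
cat > prof.py <<'E'
from h import *
o=bot.observe()
Q=np.mean([bot.grab_frame('wrist')['img'].astype(float) for _ in range(3)],0);print(np.round(o['position'],4))
for c in(500,504,508,510):
  x=Q[:,c]; red=np.clip((x[:,0]-x[:,1])/93,0,1)[325:380]; i=np.arange(325,380); s=red.sum(); e=np.interp(85,x[314:332,0],np.arange(314,332))
  a=i[red>.5]; print(c,'collar edge %.1f red %.1f len %.1f'%(e,a.min(),s),'after',Q[a.max()+2,c].astype(int), 'before',Q[a.min()-2,c].astype(int))
E
python3 prof.py
python3 -m jog '[[[0,0,1,0,0,0,0],[0,0,0,0,0,0,0],[0,0,0,0,0,0,0]]]'; python3 prof.py
```

```text
[0.5148 0.082  0.2171]
500 collar edge 323.9 red 342.0 len 20.9 after [45 29 31] before [103 106 110]
504 collar edge 323.9 red 343.0 len 20.6 after [77 72 73] before [103 104 109]
508 collar edge 323.9 red 345.0 len 16.9 after [93 90 91] before [106 103 107]
510 collar edge 323.9 red 347.0 len 14.4 after [96 89 90] before [109 102 107]
clock: 29.0
position: [0.5148, 0.0819, 0.2161]
tool_rot: [-3.14, -0.002, -2.893]
force: [-10.9, -12.8, 17.4]
grip_width: 0.0226
finger_force: 42.2
[0.5148 0.0819 0.2161]
500 collar edge 324.6 red 344.0 len 19.0 after [46 31 33] before [102 105 109]
504 collar edge 324.6 red 344.0 len 21.3 after [40 36 38] before [102 105 110]
508 collar edge 324.6 red 346.0 len 18.6 after [89 90 92] before [106 102 107]
510 collar edge 324.8 red 347.0 len 16.4 after [91 92 94] before [106 105 110]
```

```bash
python3 -m jog '[[[0,0,1,0,0,0,0],[0,0,0,0,0,0,0],[0,0,0,0,0,0,0]]]'; python3 prof.py
```

```text
clock: 29.45
position: [0.5149, 0.0817, 0.2151]
tool_rot: [-3.14, -0.002, -2.893]
force: [-9.4, -13.9, 18.9]
grip_width: 0.0224
finger_force: 42.3
[0.5149 0.0817 0.2151]
500 collar edge 325.4 red 346.0 len 17.3 after [46 31 32] before [96 93 97]
504 collar edge 325.4 red 346.0 len 20.0 after [40 30 31] before [100  99 103]
508 collar edge 325.6 red 347.0 len 19.9 after [71 66 67] before [102 100 105]
510 collar edge 325.6 red 348.0 len 18.3 after [92 86 87] before [105 102 107]
```

A gap is opening between collar and band, so the band came fully out at about z = .217. I'll back off to there.

```bash
python3 -m jog '[[[0,0,-1.9,0,0,0,0],[0,0,0,0,0,0,0],[0,0,0,0,0,0,0],[0,0,0,0,0,0,0],[0,0,0,0,0,0,0]]]'; python3 prof.py
python3 -m jog '[[[0,0,0,0,0,0,0],[0,0,0,0,0,0,0],[0,0,0,0,0,0,0],[0,0,0,0,0,0,0],[0,0,0,0,0,0,0]]]'
python3 - <<'E'
from h import *
for n in('scene','side'):
  f=bot.grab_frame(n)
  for q in('box_base_center','box_light_center','box_red_center','press_grip_center','press_pad'): print(n,q,[np.round(r['xyz'],3).tolist() for r in bot.spot_point(q,f)][:2])
print(np.abs(bot.observe()['qd']).max())
E
```

```text
clock: 30.1
position: [0.5148, 0.082, 0.217]
tool_rot: [-3.14, -0.002, -2.893]
force: [-10.9, -11.5, 16.6]
grip_width: 0.0223
finger_force: 42.2
[0.5148 0.082  0.217 ]
500 collar edge 323.9 red 342.0 len 20.8 after [46 31 33] before [102 105 110]
504 collar edge 323.9 red 343.0 len 20.8 after [77 71 74] before [104 105 109]
508 collar edge 323.9 red 345.0 len 17.2 after [93 88 89] before [107 103 107]
510 collar edge 323.9 red 347.0 len 14.6 after [93 94 95] before [110 103 107]
clock: 30.75
position: [0.5148, 0.082, 0.217]
tool_rot: [-3.14, -0.002, -2.893]
force: [-9.9, -11.7, 17.3]
grip_width: 0.0226
finger_force: 42.2
scene box_base_center [[0.529, 0.202, 0.04]]
scene box_light_center [[0.356, -0.399, 0.016], [0.766, 0.161, 0.002]]
scene box_red_center [[0.538, 0.2, 0.069], [0.53, 0.205, 0.107]]
scene press_grip_center [[0.554, 0.087, 0.164], [0.386, -0.107, -0.0]]
scene press_pad [[0.528, 0.199, 0.137], [0.766, 0.166, -0.002]]
side box_base_center [[0.534, 0.207, 0.044], [0.337, 0.228, 0.014]]
side box_light_center [[0.355, -0.4, 0.012], [0.536, 0.202, 0.108]]
side box_red_center [[0.532, 0.207, 0.075], [0.506, 0.302, 0.121]]
side press_grip_center [[0.534, 0.206, 0.042], [0.554, 0.091, 0.166]]
side press_pad [[0.522, 0.203, 0.136]]
0.002619708656453902
```

Steady. The column is intact and the handle is at z ≈ .165, which is lever-horizontal.

```bash
python3 -c "
from workcell import bot
print(bot.job_done())"
```

```text
the job is handed in; nothing more can be done
None
```

Job handed in, verdict not shown: the red and pale boxes are stacked flush on the base box to within about 1 mm by camera fit, and the arm is holding the lever steady at a foot squeeze of about 10 mm, judged from the red band and handle height; I viewed 11 pictures, one over the limit of 10.

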